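Seat the amplifier module in its test dock and lock it with the gate lever

ROBOT

A 7-joint arm with a two-finger parallel gripper is mounted at the origin on the work surface. World frame = base frame: x ahead of the robot, y to its left, z up, the work surface at z = 0. Lengths are in mm, angles in rad, forces in N, time in s.
With the tool pointing down it reaches from about 425 to 950 mm from the base axis. Payload 16.7 kg.
Tool frame: the origin (TCP) lies between the finger pads; the fingertips stand tips_ahead ahead of it and the grasp point (between the pads) is the TCP (tips_ahead is the distance from the TCP to the fingertips, in mm); z points along the fingers, y is the line along which they close (so a half turn about z gives the same grasp; the last joint's range is limited). The gripper opens to 94 mm and grips with 3 to 60 N. Pads are 16 mm wide; open, the fingers measure 119 mm over their backs; the gripper's body (75 mm by 177 mm) begins 78 mm behind the grasp point.
Start: joints at [1.038, 0.426, 0.074, 1.606, -0.034, 1.111, -0.067], TCP at [252.718, -625.867, 224.467] pointing down, gripper open.
Joint ranges: [-2.85, 2.85], [-0.5, 2.14], [-1.23, 1.37], [0.21, 2.46], [-1.02, 4.16], [0.16, 2.05], [-2.73, 2.73]. Speed limits (rad/s): [1.89, 1.89, 2.39, 2.39, 3.01, 3.01, 3.01].

INTERFACE

Orientations are given as a unit quaternion [w, x, y, z].
In Python, from station import observe, get_image, camera_info, close_job, tips_ahead gives the robot as it stands. The module is installed in compiled form; this text tells all that it offers.
- The arm moves only by the tool step_arm, never from a script. Its argument "series" is a list of rows, each a list of 5 numbers: the shift along the tool's x, y, z in mm, then the turn about the tool's z in rad, then the finger opening in mm, from 0 to 94. A call has 1 to 10 rows; each row is the pose to reach, as a shift and turn from the pose commanded when the call began, along the tool's axes at that moment; what a row does not reach only later rows make up. A row lasts 1/10 s, in which the tool goes at most 50 mm and 8.59 degrees, less where a joint would pass 70% of its speed; a pose out of reach is approached as far as the arm can. A call with a gripper value outside its range is refused whole. The fingers move at their own pace and stop on an object; "force" is the grip in N (left out, the last holds). Time passes only in rows, so rows that repeat a pose let the fingers close. It gives the time, the measured TCP pose, the force, the opening and the grip force at its end, in the units of the state.
- observe(): the state, without advancing time (a new reading comes with each control period).
- get_image(name): name is "scene" or "top" or "wrist"; returns the picture (480x640x3 uint8, red, green, blue); there is no depth.
- camera_info(name): a dict with "fovy" (degrees; the focal length in pixels is half the picture's height over the tangent of half this angle, whatever the lens; pixels are square), "cx", "cy" (the principal point, pixels), "dist_coeffs" ([k1, k2, p1, p2, k3] as OpenCV has them; the pictures are not rectified), "world_to_cam" (4x4, takes a point from world to camera coordinates); the wrist camera has in their place "T_tool_cam" (4x4, takes a point from camera to tool coordinates, whose origin is the TCP and whose axes are the flange's). Camera axes: x right, y down, z forward; pixel columns grow to the right and rows downward; lengths in mm; the calibration is good to about 2 mm. A picture is of the moment at which its call begins: read the wrist's pose just before it. camera_info takes no time and is no camera call.
- close_job(): hands the job in; it is judged then, once.
The state is a dict: "clock": time; "q": joint angles; "joint_velocities": joint speeds; "joint_efforts": joint torques, N m; "ee_pos": TCP position; "tool_rot": TCP orientation; "ft_force": force on the tool from outside, world axes, zero at the start; "ft_torque": the same for the moment, N m; "width": finger opening in mm; "grip_force": force on a finger pad.
Only numpy, scipy, OpenCV 4.12 (cv2) and the standard library are available. Lean on these libraries where they do the work, as an engineer would, in place of code of your own. Each camera call takes 0.05 s, during which the arm holds its last target. There are 200 camera calls.

TASK

Plug the amplifier module into the test dock: first slide it gently into its channel until it meets the contact block, then swing the gate lever by its handle through its quarter turn across the module's front until it comes to its dead stop, clamping the module. Press the lever home with about 12 N at the handle, never pushing lever or module with more than 18 N, and let go with the lever left tight against the module. Leave the other things on the bench where they are.

Things in the scene. Friction and masses are not known exactly. Their poses are not given: they have to be found in the camera images.
- dock: Dark steel base plate, 6 mm thick, screwed to the bench (x -105 to 195, y -90 to 110 mm), with two aluminium rails 8 mm thick (x 8 to 120 mm, tops 36 mm above the bench) forming a channel 79 mm wide. Origin: bench height, channel's centre line, at the gate line where the module's front nominally ends up. x: direction the module is pushed in; z up.
- channel_end (a point): Nominal stop, 120 mm in. Grey contact block there (76 mm wide, top 50 mm above bench) with a sprung brass contact pad facing the module: gives 8 N/mm over 2 mm, then solid. Its depth is reset each time and not measured: at first touch of the pad the module's front is anywhere from 8 mm before to 8 mm beyond the gate line, to be found by feel.
- module: Loose grey metal amplifier module, cooling fins on top, 120 (x) x 76 (y) x 40 (z) mm, 45 with fins, 0.28 to 0.46 kg. It stands in the channel on the base plate, its front 25 to 45 mm before the gate line at the start. Origin: centre of its underside; x runs along the channel inwards; it slides with 1 to 4 N.
- module_front (a point): Centre of the module's flat front face (the face to push), 20 mm above its underside, 26 mm above the bench. If left more than about 12 mm before the gate line it may block the lever.
- lever: Steel gate lever on a vertical pivot at dock x -18, y +62 mm. Origin: pivot axis at bench height; x along the bar to the handle. Bar 14 mm wide, 18 to 30 mm above the bench, ends 115 mm out. Starts open, along dock -x or up to 0.25 rad inwards; closes anticlockwise seen from above until it points along dock -y (within 0.2 rad), jammed on the seated module.
- lever_nub (a point): Axis of the round nub (radius 10 mm, 17 to 31 mm above the bench) on the bar's leading +y side, 60 mm out; it reaches 18 mm from the bar's centre line and bears on the module's front.
- lever_grip (a point): Upright black round handle, 18 mm diameter, 26 to 74 mm above the bench; this point is on its axis, 50 mm up, 110 mm from the pivot. Push it from the bar's -y side or pinch it from above. The lever moves stiffly (about 4.5 N here) and holds where left; once the module is on the pad the force here climbs by 2 to 3 N per mm, then steeply.
- screwdriver: Bystander: screwdriver lying on the bench. Origin under its middle.
- multimeter: Bystander: red hand-held meter, 150 x 75 x 34 mm, lying flat. Origin under its centre.
- spray_can: Bystander: upright spray can, 52 mm diameter, 150 mm tall. Origin under its centre.
- parts_tray: Bystander: grey divided parts tray 120 x 90 x 30 mm. Origin under its centre.
Not all that is in view belongs to the job. Leave any orange or yellow look-alike of the module alone.

How it is judged:
By the outcome, as a careful person would: the job done as asked, in the order asked, and still so for the second after the job is handed in, with the robot touching nothing.
It also fails if it takes over 72 s, if anything falls off the work surface, if the arm or the gripper's body presses on something with over 40 N, if the wrist force passes 120 N, or if a joint passes its speed limit or range.

## Working session

There is one attempt and no reset: what is moved stays moved. The work goes in short steps, Python scripts to look and compute and a tool call to move; the robot and the scene stay as the last step left them, time stands still between calls to the robot, and variables do not carry over. Pictures are saved under pics/ and viewed, at most 10 in all, crops included, and the job is handed in when it is done.

Besides the shell and the picture viewer there is one more tool, called after "Emit:" as name(argument=value, ...) on one line, values as JSON. step_arm: Moves the arm, as the interface text tells. Its arguments: {"type":"object","properties":{"series":{"type":"array","items":{"type":"array","items":{"type":"number"}}},"force":{"type":"number"}},"required":["series"]}

```bash
mkdir -p pics; ls; python3 - <<'E'
from station import *
import cv2
print(observe()); print(tips_ahead if not callable(tips_ahead) else tips_ahead())
for n in("scene","top","wrist"):
    im=get_image(n); cv2.imwrite(f"pics/{n}0.png",im[:,:,::-1]); print(n,camera_info(n))
E
```

```text
pics
{'clock': 0.0, 'q': array([ 1.03745819,  0.4267274 ,  0.07384602,  1.60658354, -0.03407705,
        1.11081729, -0.06710299]), 'joint_velocities': array([ 0.00014872, -0.000575  ,  0.00152732,  0.00025294,  0.00062803,
       -0.00068523, -0.00071956]), 'joint_efforts': array([ 1.56968599e-03, -9.35856843e+01,  3.66702229e+00, -4.54191470e+01,
       -4.88076755e-02,  2.04028271e-02, -2.57988370e-05]), 'ee_pos': array([ 252.59198446, -625.51622338,  223.78889598]), 'tool_rot': array([-6.13453584e-04,  9.81641634e-01,  1.90733571e-01, -1.76380388e-04]), 'ft_force': array([-0.97132178, -0.80761513,  0.07407223]), 'ft_torque': array([-0.05573587, -0.01639673,  0.01104509]), 'grip_force': 0.0, 'width': 93.87582378139078}
19.0
scene {'fovy': 50.086095722551576, 'cx': 319.3004882821428, 'cy': 237.0314237674688, 'dist_coeffs': array([0.04914906, 0.        , 0.        , 0.        , 0.        ]), 'world_to_cam': array([[-8.84981537e-01,  4.65343833e-01,  1.62109670e-02,
         4.83936162e+02],
       [ 3.21823720e-01,  6.36457066e-01, -7.00964975e-01,
        -1.36744710e+02],
       [
[... 524 characters left out ...]
     [ 1.73099013e-01,  3.25122503e-03, -9.84899061e-01,
         1.26838877e+03],
       [ 0.00000000e+00,  0.00000000e+00,  0.00000000e+00,
         1.00000000e+00]])}
wrist {'fovy': 70.08215919704473, 'cx': 315.38689557438545, 'cy': 238.86130125808765, 'dist_coeffs': array([-0.06271843,  0.        ,  0.        ,  0.        ,  0.        ]), 'T_tool_cam': array([[-4.80055576e-04, -9.61439858e-01, -2.75014853e-01,
         7.97190608e+01],
       [ 9.99999546e-01, -6.87795540e-04,  6.58941458e-04,
         7.93583172e-01],
       [-8.22686571e-04, -2.75014412e-01,  9.61439752e-01,
        -1.61175462e+02],
       [ 0.00000000e+00,  0.00000000e+00,  0.00000000e+00,
         1.00000000e+00]])}
```

View pics/top0.png

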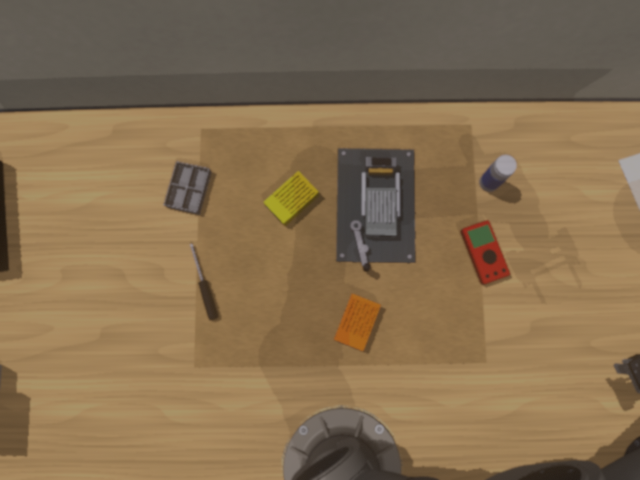

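View pics/scene0.png

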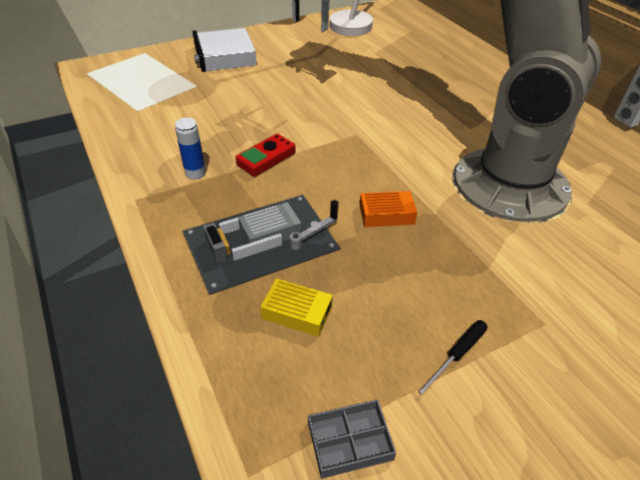

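The top view shows the dock plate at about (337–415, 149–262), the channel pointing up the image (world +x), and the lever with its pivot near (356,226) and its handle near (366,268). The orange module look-alike is at (358,322), near the handle. The scene view agrees with this.

```bash
cat > h.py <<'E'
import numpy as np, cv2
from station import *
from scipy.spatial.transform import Rotation as R
def K(i):
    f=240/np.tan(np.radians(i["fovy"]/2)); return np.array([[f,0,i["cx"]],[0,f,i["cy"]],[0,0,1]])
def ray(name,px,st=None):
    i=camera_info(name); p=cv2.undistortPoints(np.array(px,float).reshape(-1,1,2),K(i),i["dist_coeffs"]).reshape(-1,2)
    d=np.c_[p,np.ones(len(p))]
    if name=="wrist":
        q=st["tool_rot"]; T=np.eye(4); T[:3,:3]=R.from_quat([*q[1:],q[0]]).as_matrix(); T[:3,3]=st["ee_pos"]; M=T@i["T_tool_cam"]
    else: M=np.linalg.inv(i["world_to_cam"])
    return M[:3,3],d@M[:3,:3].T
def plane(name,px,z,st=None):
    o,d=ray(name,px,st); return o+d*((z-o[2])/d[:,2])[:,None]
def proj(name,P):
    i=camera_info(name); M=i["world_to_cam"]
    return cv2.projectPoints(np.array(P,float),cv2.Rodrigues(M[:3,:3])[0],M[:3,3],K(i),i["dist_coeffs"])[0].reshape(-1,2)
E
python3 - <<'E'
from h import *
im=cv2.imread("pics/top0.png"); 
hsv=cv2.cvtColor(im,cv2.COLOR_BGR2HSV)
m=((hsv[...,1]<70)).astype(np.uint8)*255
r=np.zeros_like(m); r[138:275,325:428]=m[138:275,325:428]
r=cv2.morphologyEx(r,cv2.MORPH_OPEN,np.ones((25,25)))  # drop handle
c=max(cv2.findContours(cv2.morphologyEx(r,cv2.MORPH_CLOSE,np.ones((5,5))),0,2)[0],key=cv2.contourArea)
P=plane("top",c.reshape(-1,2)+0.0,6)[:,:2].astype(np.float32)
rc=cv2.minAreaRect(P); print(rc); b=cv2.boxPoints(rc); print(b)
crop=im[140:280,325:425]; cv2.imwrite("pics/c0.png",cv2.resize(crop,None,fx=4.2,fy=4.2,interpolation=cv2.INTER_CUBIC))
s=cv2.imread("pics/scene0.png")[185:300,170:350]; 
E
```

```text
((643.9879760742188, -98.34929656982422), (194.8607177734375, 296.3884582519531), 88.1153335571289)
[[ 492.66965   -190.85318  ]
 [ 788.89777   -200.60072  ]
 [ 795.3063      -5.845413 ]
 [ 499.0782       3.9021301]]
```

View pics/c0.png

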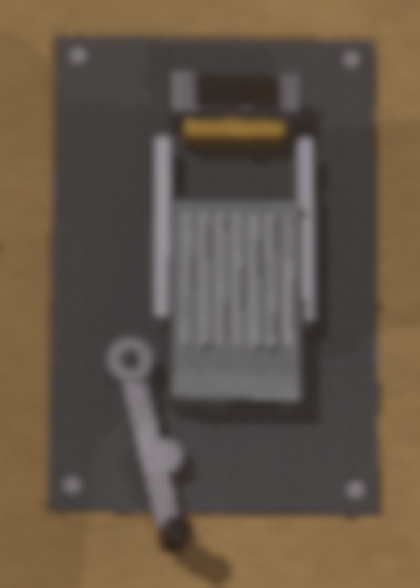

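The crop shows the plate screws at crop (78,55), (351,59), (72,485) and (355,489). The pivot is at (130,358), the nub at (168,456), the handle at (175,533) and the module's front top edge at y≈400 over x 170–301.

```bash
cat >> h.py <<'E'
def cr(p): return np.array(p,float)/4.2+[325-.38,140-.38]
E
python3 - <<'E'
from h import *
s=plane("top",cr([(78,55),(351,59),(72,485),(355,489)]),6)[:,:2]
dx=(s[0]+s[1]-s[2]-s[3])/2; dy=(s[0]+s[2]-s[1]-s[3])/2
print("screws",s,s.mean(0),np.linalg.norm(dx),np.linalg.norm(dy),np.degrees([np.arctan2(dx[1],dx[0]),np.arctan2(-dy[0],dy[1])]))
yaw=np.arctan2(dx[1]-dy[0],dx[0]+dy[1]); C,S=np.cos(yaw),np.sin(yaw);Rm=np.array([[C,-S],[S,C]])
o=s.mean(0)-Rm@[45,10]; print("yaw",yaw,"origin",o)
def D(p,z): 
    w=plane("top",cr([p]),z)[0,:2]; return w.round(1),(Rm.T@(w-o)).round(1)
for n,p,z in [("front",(235,400),46),("frontL",(171,400),46),("frontR",(301,400),46),("pivot",(130,358),32),("pivot_expect",(130,358),30),("nub",(168,456),31),("handle",(174,528),74),("handle2",(176,540),50),("railL",(162,318),36),("railR",(309,319),36),("pad",(234,128),46)]: print(n,*D(p,z))
print(camera_info("top")["world_to_cam"][:3,:3].T@-camera_info("top")["world_to_cam"][:3,3])
# handle in scene view
im=cv2.imread("pics/scene0.png"); g=im[195:225,322:345].max(2); ys,xs=np.where(g<60); print(xs.min()+322,xs.max()+322,ys.min()+195,ys.max()+195, xs.mean()+322,ys.mean()+195)
pw=[np.append(o+Rm@np.array([-18,62])+0,30)]
print("pivot proj scene",proj("scene",pw))
E
```

```text
screws [[ 783.68117156  -18.59985318]
 [ 778.43635754 -188.36824834]
 [ 513.18761817   -9.80698024]
 [ 508.02347067 -179.6467997 ]] [645.83215448 -99.10547037] 270.5949595724407 169.88384702597497 [-1.85456514 -1.75556094]
yaw -0.03170183251847151 origin [ 600.5378     -107.67410223]
front [ 555.9 -105.6] [-44.7   0.7]
frontL [556.5 -68.1] [-45.3  38.2]
frontR [ 555.2 -144.3] [-44.1 -38. ]
pivot [585.  -45.3] [-17.5  61.9]
pivot_expect [585.4 -45.3] [-17.1  61.8]
nub [525.7 -66.4] [-76.1  38.9]
handle [477.  -66.1] [-124.8   37.6]
handle2 [473.2 -68.6] [-128.5   35. ]
railL [608.1 -64.7] [ 6.2 43.2]
railR [ 606.1 -152.1] [  7.  -44.2]
pad [ 721.9 -110.3] [121.4   1.2]
[ 305.91945663   13.0595351  1341.64569445]
330 337 201 219 333.6991150442478 209.39823008849558
pivot proj scene [[294.59328889 237.76987653]]
```

The fit is consistent. Dock origin is (600.5, -107.7) with yaw -0.032, the module front is at dock x≈-44.5, and the lever is 0.225 rad inwards. I'm moving towards the push start with the fingers closing.

Emit:
step_arm(series=[[34,-29,0,0.04,0],[68,-58,0,0.08,0],[102,-87,0,0.12,0],[136,-116,0,0.16,0],[170,-145,0,0.2,0],[204,-174,0,0.24,0],[238,-203,0,0.28,0],[272,-232,0,0.32,0],[306,-261,0,0.36,0],[340,-290,0,0.416,0]], force=20)

```text
clock: 1.15
ee_pos: [459.9, -228.0, 224.6]
tool_rot: [0.0, 1.0, -0.017, 0.0]
ft_force: [1.2, 0.5, -0.5]
width: 17.2
grip_force: 0.0
```

```bash
cat >> h.py <<'E'
O=np.array([600.5,-107.7]); Y=-0.0317
def to_dock(v): C,S=np.cos(Y),np.sin(Y); return np.array([[C,S],[-S,C]])@np.array(v[:2])
def rep(tx=None,ty=None,tz=None,tyaw=0):
    s=observe(); q=s["tool_rot"]; M=R.from_quat([*q[1:],q[0]]).as_matrix(); p=s["ee_pos"]
    d=to_dock(p[:2]-O); ya=np.arctan2(M[1,0],M[0,0])-Y
    print("t%.2f dock"%s["clock"],d.round(2),"z%.1f"%p[2],"yaw%.3f"%ya,"Fdock",to_dock(s["ft_force"]).round(2),"Fz%.2f"%s["ft_force"][2],"tilt",M[:,2].round(3),"w%.1f"%s["width"])
    if tx is not None:
        C,S=np.cos(Y),np.sin(Y); w=np.array([[C,-S],[S,C]])@[tx,ty]+O
        print("tool shift",(M.T@(np.append(w,tz)-p)).round(1),"turn %.3f"%(ya-tyaw))
E
python3 -c "
from h import *
rep(-75,-3,120)"
```

```text
t1.15 dock [-136.75 -124.66] z224.6 yaw-0.002 Fdock [1.17 0.5 ] Fz-0.47 tilt [ 0. -0. -1.] w17.2
tool shift [  61.4 -121.8  104.6] turn -0.002
```

Emit:
step_arm(series=[[20,-40,20,0,0],[40,-80,50,0,0],[61,-121,80,0,0],[61,-121,105,0,0],[61,-121,130,0,0],[61,-121,150,0,0],[61,-121,165,0,0],[61,-121,175,0,0],[61,-121,180,0,0],[61,-121,180,0,0]])

```text
clock: 2.15
ee_pos: [524.1, -110.7, 44.3]
tool_rot: [-0.0, 1.0, -0.016, -0.0]
ft_force: [0.6, 0.2, -0.8]
width: 0.1
grip_force: 0.0
```

```bash
python3 -c "
from h import *
rep(-64,-2,33)
cv2.imwrite('pics/s1.png',cv2.resize(get_image('scene')[180:300,170:350,::-1],None,fx=4,fy=4,interpolation=2))"
```

```text
t2.15 dock [-76.23  -5.42] z44.3 yaw-0.001 Fdock [0.63 0.2 ] Fz-0.77 tilt [-0.001  0.    -1.   ] w0.1
tool shift [12.2 -3.4 11.2] turn -0.001
```

View pics/s1.png

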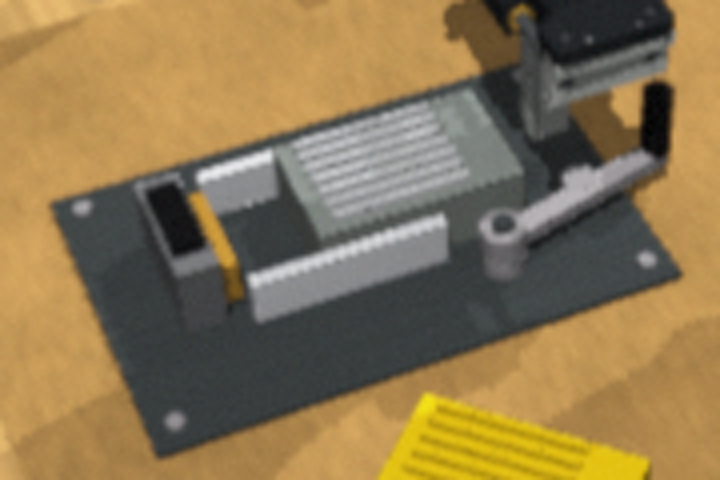

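The fingers are lowered in front of the module (module front face near (500,190) in the crop), clear of the lever and its nub. Next I approach and touch the front.

Emit:
step_arm(series=[[4,-2,5,0,0],[8,-3,10,0,0],[12,-3,11,0,0],[15,-3,11,0,0],[17,-3,11,0,0],[19,-3,11,0,0],[21,-3,11,0,0],[23,-3,11,0,0],[25,-3,11,0,0],[27,-3,11,0,0]])

```text
clock: 3.2
ee_pos: [551.1, -108.6, 33.4]
tool_rot: [-0.0, 1.0, -0.016, -0.0]
ft_force: [-3.7, -0.3, 1.5]
width: 0.4
grip_force: 1.7
```

```bash
python3 -c "
from h import *
rep()"
```

```text
t3.20 dock [-49.39  -2.47] z33.4 yaw-0.001 Fdock [-3.68 -0.42] Fz1.50 tilt [-0.001  0.    -1.   ] w0.4
```

Emit:
step_arm(series=[[2,0,0,0,0],[4,0,0,0,0],[6,0,0,0,0],[8,0,0,0,0],[10,0,0,0,0],[12,0,0,0,0],[14,0,0,0,0],[16,0,0,0,0],[18,0,0,0,0],[20,0,0,0,0]])

```text
clock: 4.2
ee_pos: [571.5, -109.2, 33.5]
tool_rot: [-0.0, 1.0, -0.016, 0.0]
ft_force: [-1.9, -0.4, -0.9]
width: 0.9
grip_force: 0.8
```

```bash
python3 -c "
from h import *
rep()
cv2.imwrite('pics/t2.png',cv2.resize(get_image('top')[140:280,325:425,::-1],None,fx=4.2,fy=4.2,interpolation=2))"
```

```text
t4.20 dock [-28.91  -2.44] z33.5 yaw-0.001 Fdock [-1.91 -0.47] Fz-0.91 tilt [ 0.  0. -1.] w0.9
```

View pics/t2.png

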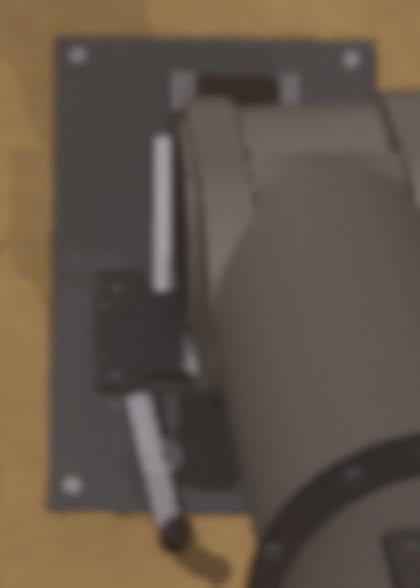

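The arm hides the module in this view; the lever is unmoved, with the handle at (175,533). I continue by feel.

Emit:
step_arm(series=[[1.5,0,0,0,0],[3,0,0,0,0],[4.5,0,0,0,0],[6,0,0,0,0],[7,0,0,0,0],[8,0,0,0,0],[8.5,0,0,0,0],[9,0,0,0,0],[9.5,0,0,0,0],[10,0,0,0,0]])

```text
clock: 5.25
ee_pos: [581.4, -109.5, 33.5]
tool_rot: [-0.0, 1.0, -0.016, -0.0]
ft_force: [-3.7, 1.0, 2.9]
width: 0.2
grip_force: 1.9
```

Emit:
step_arm(series=[[0.5,0,0,0,0],[1,0,0,0,0],[1.5,0,0,0,0]])

```text
clock: 5.55
ee_pos: [582.9, -109.6, 33.5]
tool_rot: [-0.0, 1.0, -0.016, -0.0]
ft_force: [-3.4, 0.7, 3.1]
width: 0.7
grip_force: 1.9
```

Emit:
step_arm(series=[[0.5,0,0,0,0],[1,0,0,0,0],[1.5,0,0,0,0]])

```text
clock: 5.85
ee_pos: [584.4, -109.6, 33.5]
tool_rot: [-0.0, 1.0, -0.016, 0.0]
ft_force: [-4.1, -0.3, 3.0]
width: 0.7
grip_force: 1.9
```

```bash
python3 -c "
from h import *
rep()"
```

```text
t5.85 dock [-16.03  -2.41] z33.5 yaw-0.001 Fdock [-4.11 -0.44] Fz3.01 tilt [ 0.  0. -1.] w0.7
```

Emit:
step_arm(series=[[0.4,0,0,0,0],[0.7,0,0,0,0],[1,0,0,0,0]])

```text
clock: 6.15
ee_pos: [585.4, -109.6, 33.5]
tool_rot: [-0.0, 1.0, -0.016, -0.0]
ft_force: [-4.1, 0.3, 1.8]
width: 0.4
grip_force: 1.9
```

Emit:
step_arm(series=[[0.4,0,0,0,0],[0.7,0,0,0,0]])

```text
clock: 6.35
ee_pos: [586.1, -109.7, 33.5]
tool_rot: [-0.0, 1.0, -0.016, 0.0]
ft_force: [-3.7, 0.7, 3.6]
width: 0.5
grip_force: 1.9
```

Emit:
step_arm(series=[[0.4,0,0,0,0],[0.7,0,0,0,0]])

```text
clock: 6.55
ee_pos: [586.8, -109.7, 33.5]
tool_rot: [-0.0, 1.0, -0.016, 0.0]
ft_force: [-3.6, 0.2, 2.2]
width: 0.5
grip_force: 1.8
```

Emit:
step_arm(series=[[0.3,0,0,0,0],[0.6,0,0,0,0]])

```text
clock: 6.75
ee_pos: [587.4, -109.7, 33.5]
tool_rot: [-0.0, 1.0, -0.016, -0.0]
ft_force: [-3.6, -0.3, 2.4]
width: 0.4
grip_force: 1.8
```

Emit:
step_arm(series=[[0.3,0,0,0,0],[0.6,0,0,0,0]])

```text
clock: 6.95
ee_pos: [588.0, -109.7, 33.5]
tool_rot: [-0.0, 1.0, -0.016, -0.0]
ft_force: [-3.5, 0.1, 2.3]
width: 0.6
grip_force: 1.8
```

Emit:
step_arm(series=[[0.3,0,0,0,0],[0.6,0,0,0,0]])

```text
clock: 7.15
ee_pos: [588.6, -109.7, 33.5]
tool_rot: [-0.0, 1.0, -0.016, -0.0]
ft_force: [-2.7, 0.0, 1.9]
width: 0.6
grip_force: 1.7
```

Emit:
step_arm(series=[[0.3,0,0,0,0],[0.6,0,0,0,0]])

```text
clock: 7.35
ee_pos: [589.2, -109.8, 33.5]
tool_rot: [-0.0, 1.0, -0.016, 0.0]
ft_force: [-3.2, 0.4, 2.6]
width: 0.4
grip_force: 1.7
```

Emit:
step_arm(series=[[0.3,0,0,0,0],[0.6,0,0,0,0]])

```text
clock: 7.55
ee_pos: [589.8, -109.8, 33.5]
tool_rot: [-0.0, 1.0, -0.016, 0.0]
ft_force: [-3.7, -0.2, 2.3]
width: 0.5
grip_force: 1.7
```

Emit:
step_arm(series=[[0.3,0,0,0,0],[0.6,0,0,0,0]])

```text
clock: 7.75
ee_pos: [590.4, -109.8, 33.5]
tool_rot: [-0.0, 1.0, -0.016, 0.0]
ft_force: [-2.9, -0.2, 2.1]
width: 0.6
grip_force: 1.7
```

Emit:
step_arm(series=[[0.4,0,0,0,0],[0.7,0,0,0,0]])

```text
clock: 7.95
ee_pos: [590.8, -109.8, 33.5]
tool_rot: [-0.0, 1.0, -0.016, -0.0]
ft_force: [-6.1, 1.4, 5.0]
width: 0.7
grip_force: 3.2
```

Emit:
step_arm(series=[[0.4,0,0,0,0],[0.7,0,0,0,0]])

```text
clock: 8.15
ee_pos: [591.0, -109.9, 33.4]
tool_rot: [-0.0, 1.0, -0.016, -0.001]
ft_force: [-9.5, 0.5, 7.0]
width: 0.7
grip_force: 4.7
```

The pad touched: the force rose from about 3.3 N to 9.5 N within 0.7 mm. I back off and lift.

Emit:
step_arm(series=[[-2,0,0,0,0],[-8,0,0,0,0],[-20,0,0,0,0],[-35,0,-5,0,0],[-40,0,-30,0,0],[-50,0,-60,0.1,0],[-60,-5,-90,0.2,0],[-70,-15,-95,0.34,0],[-85,-30,-95,0.48,0],[-100,-45,-95,0.62,0]])

```text
clock: 9.15
ee_pos: [492.2, -61.5, 128.8]
tool_rot: [-0.0, 0.946, -0.323, 0.001]
ft_force: [-0.6, -0.0, -0.6]
width: 0.4
grip_force: 0.0
```

Emit:
step_arm(series=[[0,0,0,0.14,0],[0,0,0,0.28,0],[0,0,0,0.42,0],[0,0,0,0.56,0],[0,0,0,0.7,0],[0,0,0,0.72,0],[0,0,0,0.72,0]])

```text
clock: 9.85
ee_pos: [492.4, -61.8, 128.4]
tool_rot: [-0.0, 0.773, -0.635, 0.0]
ft_force: [0.1, 0.7, -0.1]
width: 0.2
grip_force: 0.0
```

```bash
cat >> h.py <<'E'
def arcpose(th,d): 
    u=np.array([-np.cos(th),-np.sin(th)]); t=np.array([np.sin(th),-np.cos(th)])
    return np.array([-18,62])+110*u-d*t, th-np.pi/2
E
python3 -c "
from h import *
p,y=arcpose(0.225,27); print(p,y,observe()['q'].round(2)); rep(p[0],p[1],55,y)
cv2.imwrite('pics/t3.png',cv2.resize(get_image('top')[140:280,325:425,::-1],None,fx=4.2,fy=4.2,interpolation=2))"
```

```text
[-131.25122356   63.77774106] -1.3457963267948965 [-0.5   0.29  0.59  2.12 -0.22  0.79 -2.72]
t9.85 dock [-109.46   42.5 ] z128.4 yaw-1.344 Fdock [0.12 0.7 ] Fz-0.07 tilt [ 0.  0. -1.] w0.2
tool shift [-25.6  16.5  73.4] turn 0.002
```

View pics/t3.png

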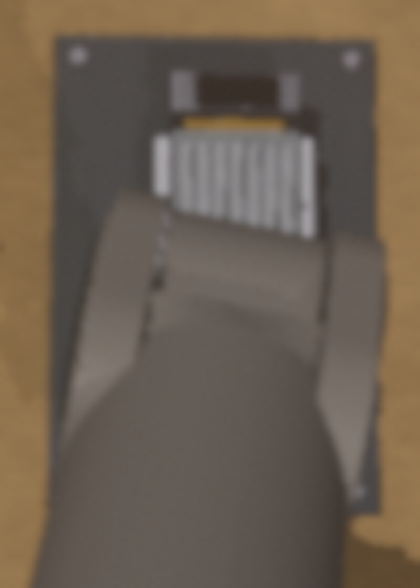

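The module now sits against the brass pad (pad at (235,122), module's rear edge right below it). q7 is at -2.72, right at its limit, so I unwind the wrist and use the opposite face of the fingers, half a turn round.

Emit:
step_arm(series=[[0,0,0,-0.14,0],[-5,3,0,-0.28,0],[-10,6,0,-0.42,0],[-15,9,0,-0.56,0],[-20,12,0,-0.7,0],[-25,16,0,-0.84,0],[-25,16,0,-0.98,0],[-25,16,0,-1.12,0],[-25,16,0,-1.26,0],[-25,16,0,-1.4,0]])

```text
clock: 10.9
ee_pos: [472.1, -40.4, 128.5]
tool_rot: [-0.0, 1.0, 0.017, 0.0]
ft_force: [0.4, 0.7, -0.1]
width: 0.4
grip_force: 0.0
```

Emit:
step_arm(series=[[0,0,0,-0.14,0],[0,0,0,-0.28,0],[0,0,0,-0.42,0],[0,0,0,-0.56,0],[0,0,0,-0.7,0],[0,0,0,-0.84,0],[0,0,0,-0.98,0],[0,0,0,-1.12,0],[0,0,0,-1.26,0],[0,0,0,-1.4,0]])

```text
clock: 11.9
ee_pos: [472.1, -40.4, 128.6]
tool_rot: [0.0, 0.754, 0.657, 0.0]
ft_force: [0.0, 1.0, -0.1]
width: 0.3
grip_force: 0.0
```

Emit:
step_arm(series=[[0,0,0,-0.14,0],[0,0,0,-0.28,0],[0,0,0,-0.34,0],[0,0,0,-0.34,0]])

```text
clock: 12.3
ee_pos: [472.2, -40.5, 128.6]
tool_rot: [0.0, 0.634, 0.774, 0.0]
ft_force: [-0.4, -0.5, 0.7]
width: -0.0
grip_force: 0.0
```

```bash
python3 -c "
from h import *
p,y=arcpose(0.225,27); print(p,y,observe()['q'].round(2)); rep(p[0],p[1],55,y+np.pi)
st=observe(); cv2.imwrite('pics/w4.png',get_image('wrist')[:,:,::-1])
M=R.from_quat([*st['tool_rot'][1:],st['tool_rot'][0]]).as_matrix()
T=np.eye(4);T[:3,:3]=M;T[:3,3]=st['ee_pos'];i=camera_info('wrist');W=np.linalg.inv(T@i['T_tool_cam'])
C,S=np.cos(Y),np.sin(Y)
for n,v,z in [('handle',(-125.2,37.5),74),('front',(-2,0),46),('frontL',(-2,38),46),('pivot',(-18,62),32)]:
  w=np.append(np.array([[C,-S],[S,C]])@v+O,z); print(n,cv2.projectPoints(w.reshape(1,3),cv2.Rodrigues(W[:3,:3])[0],W[:3,3],K(i),i['dist_coeffs'])[0].ravel())
"
```

```text
[-131.25122356   63.77774106] -1.3457963267948965 [-0.06  0.22  0.01  2.14 -0.    0.78  0.15]
t12.30 dock [-130.4    63.08] z128.6 yaw1.801 Fdock [-0.37 -0.5 ] Fz0.67 tilt [ 0.001  0.    -1.   ] w-0.0
tool shift [ 0.9 -0.7 73.6] turn 0.005
handle [314.72772702 299.27356641]
front [448.07980285 353.86417562]
frontL [464.07519078 314.18457916]
pivot [449.18908156 276.46011531]
```

View pics/w4.png

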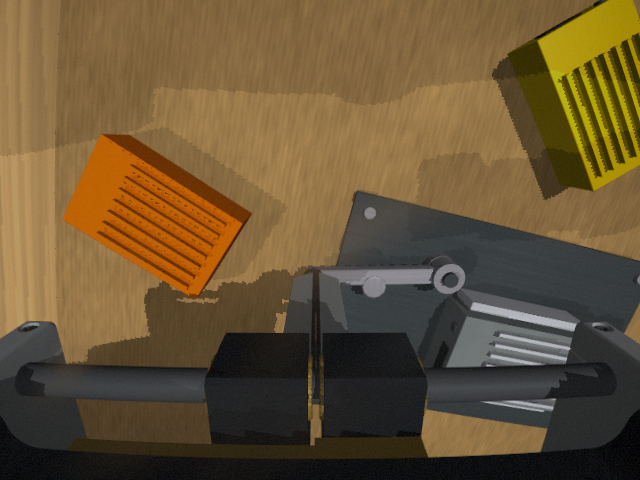

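The predicted pivot (449,276) matches the picture (449,277), and the handle is behind the fingers on the tool's -x side, as wanted. I descend and then approach the handle.

Emit:
step_arm(series=[[0,0,25,0,0],[0,0,45,0,0],[0,0,60,0,0],[0,0,70,0,0],[0,0,73,0,0],[-1,0,73,0,0],[-3,0,73,0,0],[-4,0,73,0,0],[-5,0,73,0,0],[-6,0,73,0,0]])

```text
clock: 13.35
ee_pos: [474.0, -46.3, 55.8]
tool_rot: [0.0, 0.634, 0.773, 0.0]
ft_force: [-0.0, -0.0, 0.4]
width: 0.4
grip_force: 0.0
```

```bash
cat >> h.py <<'E'
def arc(th,d,off=0.0):
    # rows for poses along the arc from the current pose
    s=observe(); q=s["tool_rot"]; M=R.from_quat([*q[1:],q[0]]).as_matrix()
    ya=np.arctan2(M[1,0],M[0,0])-Y; C,S=np.cos(Y),np.sin(Y)
    for t in th:
        p,y=arcpose(t,d); w=np.array([[C,-S],[S,C]])@p+O
        v=M.T@(np.append(w,s["ee_pos"][2])-s["ee_pos"]); a=(ya-(y+np.pi)+np.pi)%(2*np.pi)-np.pi
        print("%.3f: [%.1f, %.1f, 0, %.3f, 0]"%(t,v[0],v[1],a))
E
python3 -c "
from h import *
rep(); arc(np.arange(.24,.6,.04),17)"
```

```text
t13.35 dock [-128.35   57.35] z55.8 yaw1.799 Fdock [-0.02 -0.  ] Fz0.37 tilt [ 0.001  0.    -1.   ] w0.4
0.240: [-4.7, -1.7, 0, -0.012, 0]
0.280: [-9.2, -2.2, 0, -0.052, 0]
0.320: [-13.6, -2.6, 0, -0.092, 0]
0.360: [-18.0, -2.7, 0, -0.132, 0]
0.400: [-22.5, -2.8, 0, -0.172, 0]
0.440: [-26.9, -2.6, 0, -0.212, 0]
0.480: [-31.4, -2.2, 0, -0.252, 0]
0.520: [-35.8, -1.7, 0, -0.292, 0]
0.560: [-40.2, -1.0, 0, -0.332, 0]
```

Emit:
step_arm(series=[[-1.5,-0.6,0,0,0],[-3,-1.2,0,0,0],[-4.7,-1.7,0,-0.012,0],[-6.5,-2,0,-0.03,0],[-9.2,-2.2,0,-0.052,0]])

```text
clock: 13.85
ee_pos: [473.6, -55.2, 55.5]
tool_rot: [-0.0, 0.613, 0.79, 0.0]
ft_force: [1.7, 5.7, 0.3]
width: 0.4
grip_force: 2.2
```

```bash
python3 -c "
from h import *
rep(); arc(np.arange(.32,.69,.04),17)"
```

```text
t13.85 dock [-128.47   48.42] z55.5 yaw1.854 Fdock [1.48 5.72] Fz0.27 tilt [ 0.  0. -1.] w0.4
0.320: [-4.9, -0.7, 0, -0.037, 0]
0.360: [-9.3, -1.1, 0, -0.077, 0]
0.400: [-13.8, -1.4, 0, -0.117, 0]
0.440: [-18.2, -1.4, 0, -0.157, 0]
0.480: [-22.7, -1.3, 0, -0.197, 0]
0.520: [-27.1, -1.0, 0, -0.237, 0]
0.560: [-31.5, -0.6, 0, -0.277, 0]
0.600: [-35.9, 0.1, 0, -0.317, 0]
0.640: [-40.3, 0.9, 0, -0.357, 0]
0.680: [-44.7, 1.9, 0, -0.397, 0]
```

Emit:
step_arm(series=[[-3.5,-0.5,0,-0.025,0],[-7,-0.9,0,-0.055,0],[-10.5,-1.2,0,-0.087,0],[-14,-1.4,0,-0.12,0],[-17.5,-1.4,0,-0.15,0],[-21,-1.4,0,-0.182,0],[-24.5,-1.2,0,-0.214,0],[-28,-0.9,0,-0.245,0],[-32,-0.5,0,-0.28,0],[-35.9,0.1,0,-0.317,0]])

```text
clock: 14.85
ee_pos: [482.2, -90.2, 55.4]
tool_rot: [-0.0, 0.48, 0.877, 0.0]
ft_force: [-0.3, 4.9, 1.5]
width: 0.7
grip_force: 2.1
```

```bash
python3 -c "
from h import *
rep(); arc(np.arange(.64,1.1,.04),17)
cv2.imwrite('pics/s5.png',cv2.resize(get_image('scene')[180:300,170:350,::-1],None,fx=4,fy=4,interpolation=2))"
```

```text
t14.85 dock [-118.78   13.74] z55.4 yaw2.171 Fdock [-0.5   4.91] Fz1.55 tilt [-0.001  0.    -1.   ] w0.7
0.640: [-4.5, -0.2, 0, -0.040, 0]
0.680: [-8.9, -0.6, 0, -0.080, 0]
0.720: [-13.4, -0.8, 0, -0.120, 0]
0.760: [-17.8, -0.9, 0, -0.160, 0]
0.800: [-22.3, -0.8, 0, -0.200, 0]
0.840: [-26.7, -0.5, 0, -0.240, 0]
0.880: [-31.1, -0.0, 0, -0.280, 0]
0.920: [-35.5, 0.6, 0, -0.320, 0]
0.960: [-39.9, 1.5, 0, -0.360, 0]
1.000: [-44.3, 2.5, 0, -0.400, 0]
1.040: [-48.6, 3.6, 0, -0.440, 0]
1.080: [-52.8, 5.0, 0, -0.480, 0]
```

View pics/s5.png

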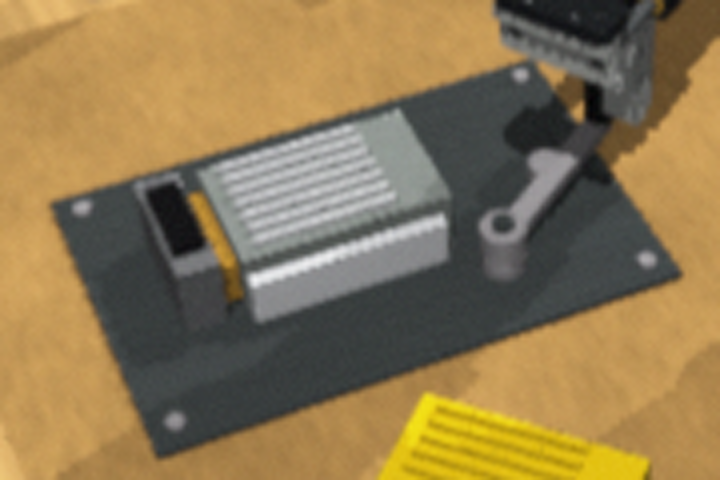

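The module is against the pad (pad edge at (215,245)) and the lever follows the fingers, with the handle at (595,100). I carry on along the arc.

Emit:
step_arm(series=[[-4.5,-0.2,0,-0.04,0],[-8.9,-0.6,0,-0.08,0],[-13.4,-0.8,0,-0.12,0],[-17.8,-0.9,0,-0.16,0],[-22.3,-0.8,0,-0.2,0],[-26.7,-0.5,0,-0.24,0],[-31.1,0,0,-0.28,0],[-35.5,0.6,0,-0.32,0],[-39.9,1.5,0,-0.36,0],[-44.3,2.5,0,-0.4,0]])

```text
clock: 15.9
ee_pos: [507.7, -126.2, 55.3]
tool_rot: [-0.001, 0.297, 0.955, 0.0]
ft_force: [-2.1, 5.9, 1.5]
width: 0.5
grip_force: 2.3
```

```bash
python3 -c "
from h import *
rep(); print(observe()['q'].round(2)); arc(np.arange(1.04,1.6,.04),17)"
```

```text
t15.90 dock [-92.12 -21.41] z55.3 yaw2.570 Fdock [-2.24  5.81] Fz1.48 tilt [-0.001  0.    -1.   ] w0.5
[ 0.24  0.41 -0.15  2.07  0.09  0.67  1.  ]
1.040: [-4.7, -0.4, 0, -0.040, 0]
1.080: [-9.1, -0.8, 0, -0.080, 0]
1.120: [-13.6, -1.0, 0, -0.120, 0]
1.160: [-18.0, -1.1, 0, -0.160, 0]
1.200: [-22.5, -0.9, 0, -0.200, 0]
1.240: [-26.9, -0.6, 0, -0.240, 0]
1.280: [-31.4, -0.2, 0, -0.280, 0]
1.320: [-35.8, 0.5, 0, -0.320, 0]
1.360: [-40.1, 1.3, 0, -0.360, 0]
1.400: [-44.5, 2.3, 0, -0.400, 0]
1.440: [-48.8, 3.5, 0, -0.440, 0]
1.480: [-53.0, 4.8, 0, -0.480, 0]
1.520: [-57.2, 6.4, 0, -0.520, 0]
1.560: [-61.3, 8.0, 0, -0.560, 0]
1.600: [-65.4, 9.9, 0, -0.600, 0]
```

Emit:
step_arm(series=[[-4.7,-0.4,0,-0.04,0],[-9.1,-0.8,0,-0.08,0],[-13.6,-1,0,-0.12,0],[-18,-1.1,0,-0.16,0],[-22.5,-0.9,0,-0.2,0],[-26.9,-0.6,0,-0.24,0],[-31.4,-0.2,0,-0.28,0],[-33.6,0.1,0,-0.3,0],[-35.8,0.5,0,-0.32,0]])

```text
clock: 16.8
ee_pos: [537.2, -146.1, 55.2]
tool_rot: [-0.001, 0.141, 0.99, 0.0]
ft_force: [-3.5, 4.1, 2.0]
width: 0.6
grip_force: 2.4
```

```bash
python3 -c "
from h import *
rep(); arc(np.arange(1.34,1.66,.02),17)"
```

```text
t16.80 dock [-62.02 -40.34] z55.2 yaw2.889 Fdock [-3.65  4.  ] Fz2.01 tilt [-0.002  0.001 -1.   ] w0.6
1.340: [-2.4, -0.2, 0, -0.021, 0]
1.360: [-4.7, -0.5, 0, -0.041, 0]
1.380: [-6.9, -0.7, 0, -0.061, 0]
1.400: [-9.1, -0.9, 0, -0.081, 0]
1.420: [-11.3, -1.1, 0, -0.101, 0]
1.440: [-13.5, -1.2, 0, -0.121, 0]
1.460: [-15.8, -1.2, 0, -0.141, 0]
1.480: [-18.0, -1.2, 0, -0.161, 0]
1.500: [-20.2, -1.2, 0, -0.181, 0]
1.520: [-22.4, -1.1, 0, -0.201, 0]
1.540: [-24.7, -1.0, 0, -0.221, 0]
1.560: [-26.9, -0.8, 0, -0.241, 0]
1.580: [-29.1, -0.6, 0, -0.261, 0]
1.600: [-31.3, -0.3, 0, -0.281, 0]
1.620: [-33.5, 0.0, 0, -0.301, 0]
1.640: [-35.7, 0.4, 0, -0.321, 0]
```

Emit:
step_arm(series=[[-2.4,-0.2,0,-0.02,0],[-4.7,-0.5,0,-0.04,0],[-6.9,-0.7,0,-0.06,0],[-9.1,-0.9,0,-0.08,0],[-10.2,-1,0,-0.09,0],[-11.3,-1,0,-0.1,0]])

```text
clock: 17.4
ee_pos: [547.7, -150.2, 55.1]
tool_rot: [-0.001, 0.092, 0.996, 0.0]
ft_force: [-4.0, 4.2, 1.8]
width: 0.5
grip_force: 2.4
```

Emit:
step_arm(series=[[-1,0,0,-0.01,0],[-2,0,0,-0.02,0]])

```text
clock: 17.6
ee_pos: [549.5, -150.8, 55.2]
tool_rot: [-0.001, 0.082, 0.997, 0.0]
ft_force: [-3.9, 2.3, 2.2]
width: 0.4
grip_force: 2.4
```

```bash
python3 -c "
from h import *
rep(); arc(np.arange(1.44,1.66,.02),17)"
```

```text
t17.60 dock [-49.56 -44.69] z55.2 yaw3.009 Fdock [-3.98  2.16] Fz2.25 tilt [-0.002  0.    -1.   ] w0.4
1.440: [-0.4, -0.1, 0, -0.002, 0]
1.460: [-2.6, -0.4, 0, -0.022, 0]
1.480: [-4.8, -0.7, 0, -0.042, 0]
1.500: [-7.0, -0.9, 0, -0.062, 0]
1.520: [-9.2, -1.1, 0, -0.082, 0]
1.540: [-11.4, -1.2, 0, -0.102, 0]
1.560: [-13.7, -1.3, 0, -0.122, 0]
1.580: [-15.9, -1.4, 0, -0.142, 0]
1.600: [-18.1, -1.4, 0, -0.162, 0]
1.620: [-20.3, -1.3, 0, -0.182, 0]
1.640: [-22.6, -1.2, 0, -0.202, 0]
```

Emit:
step_arm(series=[[-0.8,-0.1,0,-0.008,0],[-1.6,-0.2,0,-0.016,0],[-2.4,-0.3,0,-0.022,0]])

```text
clock: 17.9
ee_pos: [552.4, -151.6, 55.2]
tool_rot: [-0.0, 0.071, 0.997, 0.0]
ft_force: [-3.4, 1.9, -0.7]
width: 0.5
grip_force: 2.4
```

Emit:
step_arm(series=[[-0.7,-0.1,0,-0.007,0],[-1.4,-0.1,0,-0.014,0]])

```text
clock: 18.1
ee_pos: [554.0, -152.0, 55.3]
tool_rot: [-0.0, 0.064, 0.998, -0.0]
ft_force: [-4.6, 1.9, -2.2]
width: 0.6
grip_force: 2.4
```

```bash
python3 -c "
from h import *
rep()"
```

```text
t18.10 dock [-45.1 -45.8] z55.3 yaw3.045 Fdock [-4.65  1.75] Fz-2.20 tilt [-0.001  0.    -1.   ] w0.6
```

Emit:
step_arm(series=[[-0.7,-0.1,0,-0.007,0],[-1.4,-0.1,0,-0.014,0]])

```text
clock: 18.3
ee_pos: [555.4, -152.4, 55.3]
tool_rot: [-0.0, 0.057, 0.998, -0.0]
ft_force: [-4.1, 0.9, -3.5]
width: 0.4
grip_force: 2.4
```

Emit:
step_arm(series=[[-0.5,0,0,-0.005,0],[-1,-0.1,0,-0.01,0]])

```text
clock: 18.5
ee_pos: [556.5, -152.5, 55.4]
tool_rot: [-0.0, 0.052, 0.999, -0.0]
ft_force: [-4.2, -0.2, -3.4]
width: 0.2
grip_force: 2.3
```

Emit:
step_arm(series=[[-0.5,0,0,-0.005,0],[-1,-0.1,0,-0.01,0]])

```text
clock: 18.7
ee_pos: [557.5, -152.8, 55.5]
tool_rot: [-0.0, 0.047, 0.999, -0.0]
ft_force: [-4.5, -0.1, -3.4]
width: 0.7
grip_force: 2.3
```

Emit:
step_arm(series=[[-0.5,0,0,-0.005,0],[-1,-0.1,0,-0.01,0]])

```text
clock: 18.9
ee_pos: [558.6, -153.0, 55.5]
tool_rot: [0.0, 0.042, 0.999, -0.0]
ft_force: [-4.7, -0.2, -3.7]
width: 0.8
grip_force: 2.3
```

Emit:
step_arm(series=[[-0.5,0,0,-0.005,0],[-1,-0.1,0,-0.01,0]])

```text
clock: 19.1
ee_pos: [559.5, -153.2, 55.5]
tool_rot: [0.0, 0.037, 0.999, -0.0]
ft_force: [-5.0, -0.7, -2.0]
width: 0.5
grip_force: 2.4
```

Emit:
step_arm(series=[[-0.5,0,0,-0.005,0],[-1,-0.1,0,-0.01,0]])

```text
clock: 19.3
ee_pos: [560.6, -153.4, 55.6]
tool_rot: [0.0, 0.032, 0.999, -0.0]
ft_force: [-5.3, -2.0, -2.2]
width: 0.4
grip_force: 2.4
```

```bash
python3 -c "
from h import *
rep()"
```

```text
t19.30 dock [-38.47 -46.92] z55.6 yaw3.109 Fdock [-5.21 -2.14] Fz-2.18 tilt [ 0. -0. -1.] w0.4
```

Emit:
step_arm(series=[[-0.5,0,0,-0.005,0],[-1,-0.1,0,-0.01,0]])

```text
clock: 19.5
ee_pos: [561.6, -153.5, 55.5]
tool_rot: [0.0, 0.027, 1.0, -0.0]
ft_force: [-4.3, -2.0, -2.5]
width: 0.9
grip_force: 2.4
```

Emit:
step_arm(series=[[-0.5,0,0,-0.005,0],[-1,0,0,-0.01,0]])

```text
clock: 19.7
ee_pos: [562.6, -153.7, 55.6]
tool_rot: [0.0, 0.022, 1.0, -0.0]
ft_force: [-5.1, -2.4, -2.3]
width: 0.6
grip_force: 2.4
```

Emit:
step_arm(series=[[-0.5,0,0,-0.005,0],[-1,0,0,-0.01,0]])

```text
clock: 19.9
ee_pos: [563.6, -153.9, 55.6]
tool_rot: [0.0, 0.017, 1.0, -0.0]
ft_force: [-5.1, -2.8, -2.3]
width: 0.8
grip_force: 2.4
```

Emit:
step_arm(series=[[-0.5,0,0,-0.005,0],[-1,0,0,-0.01,0]])

```text
clock: 20.1
ee_pos: [564.2, -154.0, 55.5]
tool_rot: [-0.0, 0.012, 1.0, -0.0]
ft_force: [-7.6, -2.3, 0.7]
width: 0.5
grip_force: 3.9
```

```bash
python3 -c "
from h import *
rep(); arc(np.arange(1.56,1.7,.02),17)"
```

```text
t20.10 dock [-34.82 -47.45] z55.5 yaw3.148 Fdock [-7.55 -2.58] Fz0.74 tilt [-0.001 -0.    -1.   ] w0.5
1.560: [1.4, -0.4, 0, 0.018, 0]
1.580: [-0.8, -0.7, 0, -0.002, 0]
1.600: [-3.0, -1.0, 0, -0.022, 0]
1.620: [-5.2, -1.3, 0, -0.042, 0]
1.640: [-7.5, -1.5, 0, -0.062, 0]
1.660: [-9.7, -1.7, 0, -0.082, 0]
1.680: [-11.9, -1.8, 0, -0.102, 0]
```

The force has started to climb, so I use finer steps from here.

Emit:
step_arm(series=[[-0.3,0,0,-0.003,0],[-0.6,0,0,-0.006,0]])

```text
clock: 20.3
ee_pos: [564.6, -154.1, 55.5]
tool_rot: [-0.0, 0.01, 1.0, -0.0]
ft_force: [-8.8, -2.6, 1.4]
width: 0.5
grip_force: 4.4
```

Emit:
step_arm(series=[[-0.3,0,0,-0.003,0],[-0.5,0,0,-0.005,0]])

```text
clock: 20.5
ee_pos: [564.9, -154.2, 55.5]
tool_rot: [-0.001, 0.007, 1.0, -0.0]
ft_force: [-8.9, -3.7, 2.1]
width: 0.5
grip_force: 4.8
```

Emit:
step_arm(series=[[-0.3,0,0,-0.003,0],[-0.5,0,0,-0.005,0]])

```text
clock: 20.7
ee_pos: [565.2, -154.3, 55.5]
tool_rot: [-0.001, 0.005, 1.0, -0.0]
ft_force: [-10.0, -3.9, 1.6]
width: 0.3
grip_force: 5.2
```

Emit:
step_arm(series=[[-0.3,0,0,-0.003,0],[-0.4,0,0,-0.004,0]])

```text
clock: 20.9
ee_pos: [565.6, -154.3, 55.5]
tool_rot: [-0.001, 0.003, 1.0, -0.0]
ft_force: [-11.9, -4.1, 2.5]
width: 0.5
grip_force: 5.6
```

```bash
python3 -c "
from h import *
rep()"
```

```text
t20.90 dock [-33.45 -47.66] z55.5 yaw3.168 Fdock [-11.74  -4.51] Fz2.49 tilt [-0.002 -0.001 -1.   ] w0.5
```

Emit:
step_arm(series=[[-0.2,0,0,-0.002,0],[-0.3,0,0,-0.003,0],[-0.3,0,0,-0.003,0]])

```text
clock: 21.2
ee_pos: [565.8, -154.4, 55.5]
tool_rot: [-0.001, 0.001, 1.0, -0.0]
ft_force: [-11.4, -3.7, 2.2]
width: 0.2
grip_force: 5.7
```

Emit:
step_arm(series=[[0,0,0,0,0]])

```text
clock: 21.3
ee_pos: [565.8, -154.3, 55.5]
tool_rot: [-0.001, 0.001, 1.0, -0.0]
ft_force: [-11.5, -3.0, 3.3]
width: 0.6
grip_force: 5.7
```

Emit:
step_arm(series=[[0,0,0,0,0]])

```text
clock: 21.4
ee_pos: [565.7, -154.4, 55.5]
tool_rot: [-0.001, 0.001, 1.0, -0.0]
ft_force: [-10.8, -4.0, 2.2]
width: 0.3
grip_force: 5.7
```

Emit:
step_arm(series=[[-0.2,0,0,0,0],[-0.4,0,0,0,0],[-0.4,0,0,0,0]])

```text
clock: 21.7
ee_pos: [566.0, -154.4, 55.5]
tool_rot: [-0.001, 0.001, 1.0, -0.0]
ft_force: [-11.9, -3.5, 3.3]
width: 0.4
grip_force: 6.0
```

Emit:
step_arm(series=[[0,0,0,0,0]])

```text
clock: 21.8
ee_pos: [566.1, -154.4, 55.5]
tool_rot: [-0.001, 0.001, 1.0, -0.0]
ft_force: [-11.0, -3.4, 3.9]
width: 0.5
grip_force: 6.0
```

Emit:
step_arm(series=[[0,0,0,0,0]])

```text
clock: 21.9
ee_pos: [566.1, -154.4, 55.5]
tool_rot: [-0.001, 0.001, 1.0, -0.0]
ft_force: [-12.0, -3.9, 3.6]
width: 0.5
grip_force: 6.0
```

Emit:
step_arm(series=[[-0.2,0,0,0,0],[-0.4,0,0,0,0],[-0.4,0,0,0,0]])

```text
clock: 22.2
ee_pos: [566.3, -154.4, 55.5]
tool_rot: [-0.001, 0.001, 1.0, -0.0]
ft_force: [-12.4, -3.8, 4.3]
width: 0.4
grip_force: 6.3
```

Emit:
step_arm(series=[[0,0,0,0,0]])

```text
clock: 22.3
ee_pos: [566.3, -154.4, 55.5]
tool_rot: [-0.001, 0.001, 1.0, -0.0]
ft_force: [-13.6, -3.9, 4.8]
width: 0.9
grip_force: 6.3
```

Emit:
step_arm(series=[[-0.2,0,0,0,0],[-0.4,0,0,0,0],[-0.4,0,0,0,0]])

```text
clock: 22.6
ee_pos: [566.6, -154.4, 55.4]
tool_rot: [-0.001, 0.001, 1.0, -0.0]
ft_force: [-13.8, -3.8, 4.5]
width: 0.6
grip_force: 6.7
```

Emit:
step_arm(series=[[0,0,0,0,0]])

```text
clock: 22.7
ee_pos: [566.6, -154.4, 55.4]
tool_rot: [-0.001, 0.001, 1.0, -0.0]
ft_force: [-13.8, -3.6, 4.1]
width: 0.9
grip_force: 6.7
```

```bash
python3 -c "
from h import *
rep()
cv2.imwrite('pics/t6.png',cv2.resize(get_image('scene')[180:300,170:350,::-1],None,fx=4,fy=4,interpolation=2))"
```

```text
t22.70 dock [-32.39 -47.76] z55.4 yaw3.171 Fdock [-13.73  -4.03] Fz4.12 tilt [-0.002 -0.001 -1.   ] w0.9
```

View pics/t6.png

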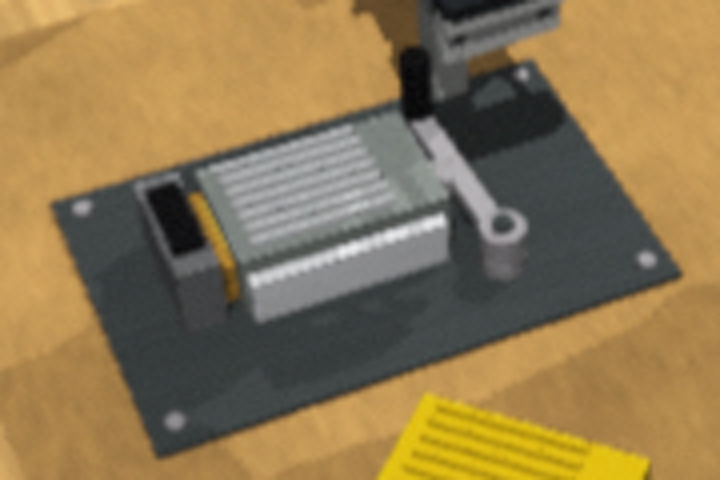

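The lever's nub is on the module front, with the handle at (415,80) and the bar across the module. I relieve the sideways and vertical rubbing, then press a touch more to check for the stop.

Emit:
step_arm(series=[[0,-0.5,-0.5,0,0],[0,-1,-1,0,0],[0,-1,-1,0,0]])

```text
clock: 23.05
ee_pos: [566.6, -154.5, 55.9]
tool_rot: [-0.001, 0.001, 1.0, 0.0]
ft_force: [-10.5, -0.6, -4.3]
width: 0.3
grip_force: 5.1
```

Emit:
step_arm(series=[[-0.2,0,0,0,0],[-0.3,0,0,0,0],[-0.3,0,0,0,0]])

```text
clock: 23.35
ee_pos: [566.6, -154.5, 55.8]
tool_rot: [-0.002, 0.001, 1.0, 0.0]
ft_force: [-11.0, -0.5, -3.3]
width: 0.8
grip_force: 5.9
```

```bash
python3 -c "
from h import *
rep()"
```

```text
t23.35 dock [-32.39 -47.85] z55.8 yaw3.171 Fdock [-10.99  -0.84] Fz-3.27 tilt [-0.003  0.    -1.   ] w0.8
```

Emit:
step_arm(series=[[-0.2,0,0,0,0],[-0.5,0,0.3,0,0],[-0.5,0,0.3,0,0]])

```text
clock: 23.65
ee_pos: [567.1, -154.5, 55.7]
tool_rot: [-0.002, 0.001, 1.0, 0.0]
ft_force: [-13.8, -0.7, 0.8]
width: 0.3
grip_force: 6.9
```

Emit:
step_arm(series=[[-0.2,0,0,0,0],[-0.4,0,0,0,0],[-0.4,0,0,0,0]])

```text
clock: 23.95
ee_pos: [567.3, -154.6, 55.7]
tool_rot: [-0.002, 0.001, 1.0, 0.0]
ft_force: [-13.5, -0.1, 1.8]
width: 0.4
grip_force: 7.3
```

Emit:
step_arm(series=[[-0.2,0,0,0,0],[-0.4,0,0,0,0],[-0.4,0,0,0,0]])

```text
clock: 24.25
ee_pos: [567.6, -154.6, 55.7]
tool_rot: [-0.002, 0.001, 1.0, 0.0]
ft_force: [-15.2, 0.0, 2.4]
width: 0.6
grip_force: 7.7
```

Emit:
step_arm(series=[[0,0,0,0,0]])

```text
clock: 24.35
ee_pos: [567.6, -154.6, 55.7]
tool_rot: [-0.002, 0.001, 1.0, 0.0]
ft_force: [-15.0, -0.5, 2.4]
width: 0.5
grip_force: 7.7
```

At about 15 N the press is past the requested 12 N and safely under 18 N. I ease off, back away and lift clear.

Emit:
step_arm(series=[[0.7,0,0,0,0],[1.5,0,0,0,0],[2.5,0,0,0,0],[4,0,0,0,0],[7,0,0,0,0],[12,0,0,0,0],[20,0,0,0,0],[25,0,-15,0,0],[30,0,-40,0,0],[35,0,-70,0,0]])

```text
clock: 25.35
ee_pos: [533.7, -154.3, 127.4]
tool_rot: [-0.0, 0.001, 1.0, 0.0]
ft_force: [0.4, -0.1, 0.1]
width: 0.6
grip_force: 0.0
```

Emit:
step_arm(series=[[40,0,-40,0,0],[80,0,-80,0,0],[80,0,-100,0,0],[80,0,-100,0,0]])

```text
clock: 25.75
ee_pos: [454.7, -154.9, 231.1]
tool_rot: [0.003, 0.001, 1.0, -0.001]
ft_force: [0.3, 0.5, -0.5]
width: 0.6
grip_force: 0.0
```

```bash
python3 -c "
from h import *
rep()
im=get_image('top')[140:280,325:425,::-1]; s=get_image('scene')[180:300,170:350,::-1]
a=cv2.resize(im,None,fx=4.2,fy=4.2,interpolation=2)[:480]; b=cv2.resize(s,(380,253),interpolation=2)
c=np.zeros((480,800,3),np.uint8); c[:,:420]=a; c[:253,420:]=b; cv2.imwrite('pics/f7.png',c)"
```

```text
t25.75 dock [-144.19  -51.79] z231.1 yaw3.170 Fdock [0.3  0.47] Fz-0.51 tilt [ 0.006 -0.003 -1.   ] w0.6
```

View pics/f7.png

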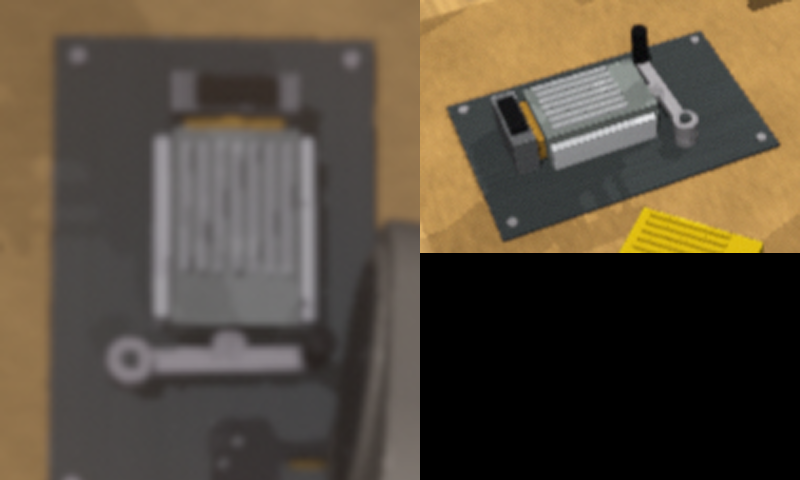

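The lever lies square across the module with its nub on the front face (top view nub (230,340), handle (318,348)). The module is against the pad, and the robot is clear. I hand the job in.

```bash
python3 -c "
from station import *
print(close_job())"
```

```text
the job is handed in; nothing more can be done
None
```

The module is in against the contact pad and the lever is closed tight on it; I pressed the handle to about 15 N (over the 12 N asked, under the 18 N limit) with no steep dead stop felt, backed clear, touched none of the other items, and handed the job in at about 26 s.

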